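# Clear the soldering station

## Robot

A 6-joint arm with a two-finger parallel gripper is mounted at the origin on the work surface. World frame = base frame: x ahead of the robot, y to its left, z up, the work surface at z = 0. Lengths are in m, angles in degrees, forces in N, time in s.
With the tool pointing down it reaches from about 0.425 to 0.925 m from the base axis. Payload 12.5 kg.
Tool frame: the origin (TCP) lies midway between the tips of the shut fingers; the grasp point (between the pads) lies r.grip_depth behind it (r.grip_depth is the distance from the TCP to the grasp point, in m); z points along the fingers, y is the line along which they close (so a half turn about z gives the same grasp; the last joint's range is limited). The gripper opens to 85 mm and grips with 20 to 120 N. Pads are 22 mm wide; open, the fingers measure 114 mm over their backs; the gripper's body (76 mm by 85 mm) begins 54 mm behind the grasp point. The pads swing forward as they close: fully open they stand 13 mm farther back than shut.
Start: joints at [58.694, 28.126, 89.318, -0, 62.55, -6.05], TCP at [0.267, 0.565, 0.209] pointing down, gripper open.
Joint ranges: [-177.58, 177.58], [-47.91, 125.51], [2.72, 160], [-65.01, 245.01], [3.68, 167.84], [-153.87, 153.87]. Speed limits (degrees/s): [127.2, 127.2, 159.86, 180, 180, 180].

## Interface

Orientations are given as a 3x3 rotation matrix whose columns are the frame's x, y, z axes.
In Python, from plant import r, claw, viewer, job_done gives the robot as it stands. The module is installed in compiled form; this text tells all that it offers. Calls block until the motion is done:
- r.move_pose(position, orientation): joint-space move of the TCP to a pose.
- r.move_straight(position, speed=0.15, attitude=None): straight line of the TCP; attitude=None keeps the orientation; speed is the mean speed in m/s.
- r.goto_joints(angles): joint-space move.
- claw.grip(opening, squeeze=None): finger opening in m; squeeze is the grip in N (None keeps the last); returns when the fingers have stopped.
- r.dwell(seconds).
- r.solve_ik(position, orientation): joint angles nearest the present ones, or None.
- r.sense(): the state.
- viewer.capture(name): name is "scene" or "top" or "wrist"; returns (picture, depth): 480x640x3 uint8, blue, green, red; 480x640 float32, m along the optical axis (not along the pixel's ray), 0 where there is no reading.
- viewer.calibration(name): a dict with "mtx" (3x3 intrinsics, pixels), "dist_coeffs" ([k1, k2, p1, p2, k3] as OpenCV has them; the pictures are not rectified), "camera_from_world" (4x4, takes a point from world to camera coordinates). Camera axes: x right, y down, z forward; pixel columns grow to the right and rows downward; lengths in m; the calibration is good to about 2 mm. A picture is of the moment at which its call begins: read the wrist's pose just before it. calibration takes no time and is no camera call; for the wrist camera it gives the pose at the moment of the call.
A pose or a line that the arm cannot do raises r.Unreachable and nothing moves.
- job_done(): hands the job in; it is judged then, once.
The state is a dict: "t": time; "joints": joint angles; "dq": joint speeds; "joint_efforts": joint torques, N m; "position": TCP position; "tcp_rot": TCP orientation; "force": force on the tool from outside, world axes, zero at the start; "ft_torque": the same for the moment, N m; "gripper_width": finger opening in m; "finger_force": force on a finger pad.
Only numpy, scipy, OpenCV 4.12 (cv2) and the standard library are available. Lean on these libraries where they do the work, as an engineer would, in place of code of your own. Each camera call takes 0.05 s, during which the arm holds its last target. There are 200 camera calls.

## Task

Clear the soldering station for the next piece: gather every bronze offcut lying on the bench and on the soldering block into the scoop with those already there, then tip the whole scoopful into the scrap hopper and set the empty scoop back level on its rubber mat. Turn the soldering block over so that it lies flat on its tile with the clean face up.

Things in the scene. Friction and masses are not known exactly. Their poses are not given: they have to be found in the camera images.
- offcut1: bronze casting offcut, flat, 12 mm thick, 90 g: square 12 mm stem, 64 mm long; T-shaped: a 36 mm cross-bar 25 mm along +x. Origin: middle of the stem's underside; x along the stem, z up as it lies at the start. The stem is free to grip across y from x = -32 to 10 mm. Starts in the scoop, always there.
- offcut2: bronze casting offcut, flat, 12 mm thick, 90 g: square 12 mm stem, 64 mm long; L-shaped: a gate to +y at the +x end, reaching 21 mm from the stem's axis. Origin: middle of the stem's underside; x along the stem, z up as it lies at the start. The stem is free to grip across y from x = -32 to 10 mm. Starts in the scoop, always there.
- offcut3: bronze casting offcut, flat, 12 mm thick, 90 g: square 12 mm stem, 64 mm long; T-shaped: a 36 mm cross-bar 25 mm along +x. Origin: middle of the stem's underside; x along the stem, z up as it lies at the start. The stem is free to grip across y from x = -32 to 10 mm. Starts on the soldering block, if there.
- offcut4: bronze casting offcut, flat, 12 mm thick, 90 g: square 12 mm stem, 64 mm long; T-shaped: a 36 mm cross-bar 22 mm along +x. Origin: middle of the stem's underside; x along the stem, z up as it lies at the start. The stem is free to grip across y from x = -32 to 10 mm. Starts on the bench before the hopper, if there.
- offcut5: bronze casting offcut, flat, 12 mm thick, 90 g: square 12 mm stem, 64 mm long; L-shaped: a gate to +y at the +x end, reaching 21 mm from the stem's axis. Origin: middle of the stem's underside; x along the stem, z up as it lies at the start. The stem is free to grip across y from x = -32 to 10 mm. Starts on the bench before the hopper, if there.
- offcut6: bronze casting offcut, flat, 12 mm thick, 90 g: square 12 mm stem, 64 mm long; T-shaped: a 36 mm cross-bar 25 mm along +x. Origin: middle of the stem's underside; x along the stem, z up as it lies at the start. The stem is free to grip across y from x = -32 to 10 mm. Starts on the bench before the hopper, if there.
- offcut7: bronze casting offcut, flat, 12 mm thick, 90 g: square 12 mm stem, 64 mm long; T-shaped: a 36 mm cross-bar 22 mm along +x. Origin: middle of the stem's underside; x along the stem, z up as it lies at the start. The stem is free to grip across y from x = -32 to 10 mm. Starts on the soldering block, if there.
- scoop: sheet aluminium bench scoop, 210 (x) by 140 mm (y), 280 g, floor and walls 4 mm thick; back wall (-x) and sides 40 mm high, sides 22 mm over the front 60 mm; front (+x) end open, no rim: things slide out there when it is tipped well past 35 degrees. Origin: centre of the underside; z up when level. Starts on the mat, handle towards the robot
- scoop_grip (a point): point in the scoop's handle near its balance, 20 mm behind and 78 mm above the scoop's origin. The handle is a black bar along the scoop's middle line, from x = -105 to 0 mm, 16 mm wide (y), 18 mm high (69 to 87 mm above the origin), carried by a post on the back wall; free below. Grip it across its 16 mm
- scoop_lip (a point): middle of the open front edge of the scoop's floor, 105 mm ahead of its origin
- mat: black rubber mat fixed on the bench, 250 mm (x) by 180 mm (y), 3 mm thick, the scoop's place. Origin: centre of its underside, on the bench
- hopper: round scrap hopper of grey steel, fixed, 95 mm high; mouth 224 mm wide outside (216 inside) at the top, narrowing to 176 mm at 50 mm height and 170 mm at the foot; inner floor 5 mm up, walls 4 mm; two lifting handles on the sides. Origin: centre of its underside
- tile: white tile fixed on the bench, 200 mm (x) by 170 mm (y), 10 mm thick. Origin: centre of its underside, on the bench
- block: pale ceramic soldering block, 130 (x) by 60 (y) by 28 mm (z), 220 g, loose on the tile. The +z face is the used one, scorched and grooved; the -z face is clean, plain. Origin: centre of the clean face, underneath at the start. Can stand on its 60 x 28 mm end

How it is judged:
By the outcome, as a careful person would: the job done as asked, in the order asked, and still so for the second after the job is handed in, with the robot touching nothing.
Of offcut3, offcut4, offcut5, offcut6, offcut7 only 3 to 5 are there at a start; the rules pass over those that are not, and their reading is None.
At some moment in a run one of offcut3, offcut4, offcut5, offcut6, offcut7, block may be knocked a few centimetres aside while the robot is not near it.
It also fails if it takes over 210 s, if anything falls off the work surface, if the arm or the gripper's body presses on something with over 40 N, if the wrist force passes 120 N, or if a joint passes its speed limit or range.

## Working session

There is one attempt and no reset: what is moved stays moved. The work goes in short steps, each a Python script; the robot and the scene stay as the last script left them, time stands still between calls to the robot, and variables do not carry over. Pictures are saved under pics/ and viewed, at most 15 in all, crops included, and the job is handed in when it is done.

```bash
mkdir -p pics; ls
cat > look.py <<'E'
import cv2,sys
from plant import r,claw,viewer,job_done
E
python3 - <<'E'
from plant import r,viewer
import cv2,numpy as np
for n in("scene","top"):
    p,d=viewer.capture(n);cv2.imwrite(f"pics/{n}0.png",p);np.save(f"{n}0.npy",d)
    c=viewer.calibration(n);print(n,c)
s=r.sense();print(s,r.grip_depth)
E
```

```text
pics
scene {'mtx': array([[460.75103186,   0.        , 322.7545226 ],
       [  0.        , 460.75103186, 237.87370547],
       [  0.        ,   0.        ,   1.        ]]), 'dist_coeffs': array([-0.01108862,  0.        ,  0.        ,  0.        ,  0.        ]), 'camera_from_world': array([[-0.86689274,  0.49836986,  0.01115602,  0.46857677],
       [ 0.39933069,  0.70766608, -0.58287539, -0.18234376],
       [-0.29838226, -0.5008355 , -0.81248497,  1.08873883],
       [ 0.        ,  0.        ,  0.        ,  1.        ]])}
top {'mtx': array([[526.31750692,   0.        , 315.73206908],
       [  0.        , 526.31750692, 231.4716745 ],
       [  0.        ,   0.        ,   1.        ]]), 'dist_coeffs': array([-0.13433588,  0.        ,  0.        ,  0.        ,  0.        ]), 'camera_from_world': array([[ 4.04430968e-02, -9.99181461e-01,  8.73781250e-04,
        -9.36375090e-03],
       [-9.74210467e-01, -3.96266210e-02, -2.22134411e-01,
         5.78455747e-01],
       [ 2.21987211e-01,  8.13255665e-03, -9.75015661e-01,
         9.51652930e-01],
       [ 0.00000000e+00,  0.00000000e+
[... 156 characters left out ...]
5492392e+01, -6.04987316e+00]), 'dq': array([ 0.00698566, -0.05479673, -0.02826188,  0.05136325,  0.08527377,
        0.06543677]), 'joint_efforts': array([ 3.41648883e-03, -6.19445300e+01, -2.62024945e+01, -1.88764818e-05,
        2.83383721e-03, -1.01659072e-05]), 'position': array([0.26652928, 0.56508255, 0.20827679]), 'tcp_rot': array([[-9.04417133e-01,  4.26649036e-01, -4.99654927e-04],
       [ 4.26649320e-01,  9.04416725e-01, -8.63774692e-04],
       [ 8.33676334e-05, -9.94390065e-04, -9.99999502e-01]]), 'force': array([ 1.10880078,  0.56178054, -0.62379008]), 'ft_torque': array([ 0.02091998, -0.01480292, -0.0098026 ]), 'finger_force': 0.0, 'gripper_width': 0.08540582285565218} 0.0187
```

View pics/top0.png

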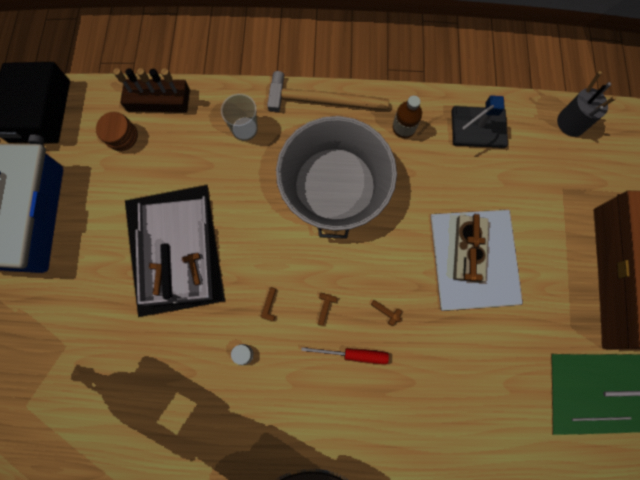

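View pics/scene0.png

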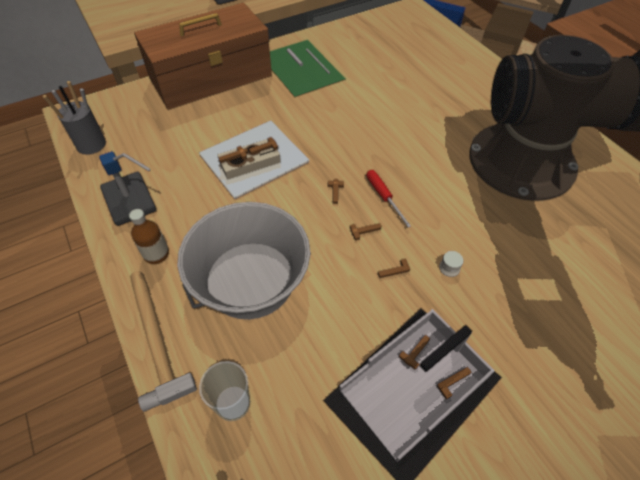

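```bash
cat > h.py <<'E'
import cv2,numpy as np
from plant import r,claw,viewer,job_done
def rays(cal,uv):
    uv=np.asarray(uv,float).reshape(-1,1,2)
    n=cv2.undistortPoints(uv,cal["mtx"],cal["dist_coeffs"]).reshape(-1,2)
    T=cal["camera_from_world"];R=T[:3,:3];c=-R.T@T[:3,3]
    return c,np.c_[n,np.ones(len(n))]@R
def plane(cal,uv,z):
    c,d=rays(cal,uv);return c+d*((z-c[2])/d[:,2])[:,None]
def bronze(p):
    b,g,rr=[p[...,i].astype(int) for i in range(3)]
    h=cv2.cvtColor(p,cv2.COLOR_BGR2HSV)
    return ((h[...,0]<=13)&(h[...,1]>90)&(rr<170)&(rr>50)).astype(np.uint8)
def world(cal,d):
    """world xyz of each depth pixel"""
    v,u=np.nonzero(d>0);c,k=rays(cal,np.c_[u,v]);W=np.full(d.shape+(3,),np.nan)
    W[v,u]=c+k*d[v,u][:,None];return W
def snap(n,f=None):
    cal=viewer.calibration(n);p,d=viewer.capture(n)
    if f:cv2.imwrite(f"pics/{f}.png",p)
    return cal,p,d
E
python3 - <<'E'
from h import *
p=cv2.imread("pics/top0.png");d=np.load("top0.npy");cal=viewer.calibration("top")
W=world(cal,d);h=cv2.cvtColor(p,cv2.COLOR_BGR2HSV)
for u,v in[(269,303),(327,308),(385,311),(476,235),(473,262),(440,300),(340,360),(300,400),(462,240),(320,180),(175,220),(166,270)]:print(u,v,p[v,u],h[v,u],W[v,u].round(3))
m=bronze(p);n,l,s,c=cv2.connectedComponentsWithStats(m)
for i in range(1,n):
    if s[i,4]>60:print(s[i],np.nanmedian(W[l==i],0).round(3))
a=cv2.resize(p[200:300,420:520],None,fx=4,fy=4,interpolation=2);b=cv2.resize(p[190:310,120:220],None,fx=4,fy=4,interpolation=2)[:400]
b=cv2.resize(p[215:315,125:225],None,fx=4,fy=4,interpolation=2)
cv2.imwrite("pics/c0.png",np.minimum(np.hstack([a,b]).astype(int)*1.6,255).astype(np.uint8))
E
```

```text
269 303 [20 47 81] [ 13 192  81] [0.442 0.101 0.011]
327 308 [19 43 74] [ 13 190  74] [ 0.437 -0.014  0.009]
385 311 [21 48 85] [ 13 192  85] [ 0.435 -0.129  0.01 ]
476 235 [18 44 80] [ 13 198  80] [ 0.587 -0.303  0.051]
473 262 [19 46 82] [ 13 196  82] [ 0.533 -0.296  0.05 ]
440 300 [105 112 120] [ 14  32 120] [ 0.461 -0.24   0.009]
340 360 [ 56 101 135] [ 17 149 135] [ 0.336 -0.044 -0.   ]
300 400 [ 57 103 134] [ 18 147 134] [ 0.256  0.032 -0.003]
462 240 [56 73 88] [16 93 88] [ 0.579 -0.278  0.039]
320 180 [105 106 111] [  5  14 111] [0.703 0.01  0.005]
175 220 [123 120 128] [169  16 128] [0.605 0.308 0.005]
166 270 [13 11 12] [135  39  13] [0.487 0.291 0.09 ]
[   69     8   571    89 23625] [ 1.501 -0.077 -0.75 ]
[397 103  17  19 168] [ 0.821 -0.154  0.092]
[ 96 112  32  31 745] [0.786 0.45  0.061]
[627 191  13 151 948] [ 0.577 -0.587  0.141]
[468 214  17  33 223] [ 0.587 -0.304  0.051]
[464 248  18  33 244] [ 0.521 -0.295  0.05 ]
[149 263  12  32 186] [0.486 0.331 0.019]
[193 262   6  23  85] [0.487 0.252 0.019]
[262 289  13  31 166] [0.435 0.102 0.012]
[319 294  18  30 187] [ 0.444 -0.009  0.012]
[372 301  30  24 193] [ 0.432 -0.139  0.012]
[344 348  46  17 610] [ 0.346 -0.094  0.023]
```

View pics/c0.png

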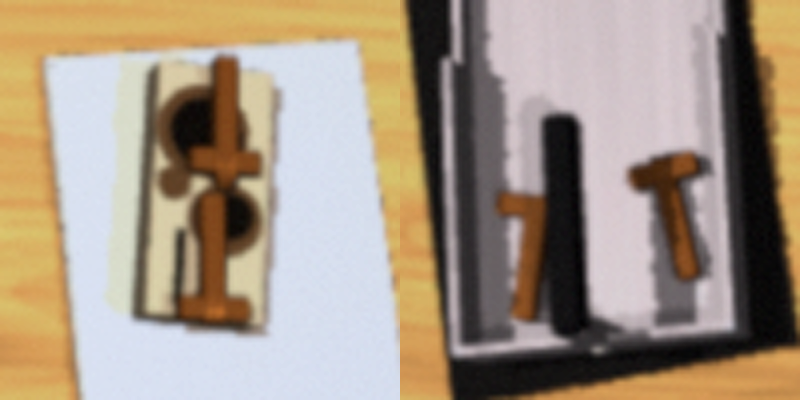

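```bash
cat >> h.py <<'E'
def offcut(cal,mask,zb):
    """pose (stem middle xy, unit stem axis towards the bar) from a mask, top face at zb+12 mm"""
    v,u=np.nonzero(mask);P=plane(cal,np.c_[u,v],zb+.012)[:,:2]
    a=np.linalg.svd(P-P.mean(0),full_matrices=False)[2][0];K=P
    for i in range(4):
        n=np.array([-a[1],a[0]]);o=K.mean(0);s=(P-o)@a;t=(P-o)@n
        m=(s.max()+s.min())/2
        if i<2 and np.abs(t[s>m]).max()<np.abs(t[s<m]).max():a=-a;s=-s
        lo=s.min();K=P[(s<lo+.042)&(np.abs(t)<.012)]
        w=np.linalg.svd(K-K.mean(0),full_matrices=False)[2][0];a=w*np.sign(w@a)
    o=K.mean(0);s=(P-o)@a
    return o+a*((np.percentile(s,1)+np.percentile(s,99))/2),a,s.max()-s.min()
def blobs(cal,p,d,zlo,zhi,box):
    """bronze blobs lying with tops at zlo..zhi within xy box"""
    W=world(cal,d);k=bronze(p)>0
    x0,x1,y0,y1=box
    k&=(W[...,0]>x0)&(W[...,0]<x1)&(W[...,1]>y0)&(W[...,1]<y1)&(W[...,2]>zlo)&(W[...,2]<zhi)
    n,l,s,c=cv2.connectedComponentsWithStats(k.astype(np.uint8))
    return [l==i for i in range(1,n) if s[i,4]>60]
def scoop(cal,d):
    """scoop origin xy and x axis from its handle's top face"""
    W=world(cal,d).reshape(-1,3)
    P=W[(np.abs(W[:,2]-.089)<.008)&(W[:,0]>.35)&(W[:,0]<.7)&(W[:,1]>.18)&(W[:,1]<.45)][:,:2]
    P=P[np.linalg.norm(P-np.median(P,0),axis=1)<.07]
    (c,(w,h),_)=cv2.minAreaRect(P.astype(np.float32))
    a=np.linalg.svd(P-P.mean(0),full_matrices=False)[2][0];a*=np.sign(a[0])
    s=(P-P.mean(0))@a
    return P.mean(0)+a*((s.min()+s.max())/2+.0525),a,(w,h)
def down(a):
    """tool down, closing across the horizontal direction a (tool x = +-a)"""
    a=np.r_[a/np.linalg.norm(a),0];z=np.array([0,0,-1.]);return np.c_[a,np.cross(z,a),z]
E
python3 - <<'E'
from h import *
cal,p,d=snap("top")
for zb,zl,zh,box in[(0,.005,.02,(.36,.55,-.22,.17)),(.038,.04,.06,(.45,.68,-.36,-.22)),(.007,.01,.03,(.38,.65,.2,.42))]:
    for m in blobs(cal,p,d,zl,zh,box):
        o,a,L=offcut(cal,m,zb);g=o-.003*a
        print(o.round(4),np.degrees(np.arctan2(a[1],a[0])).round(1),round(L,3),np.hypot(*g).round(3),r.solve_ik(np.r_[g,zb+.002],down(a)) is not None,r.solve_ik(np.r_[g,zb+.002],down(-a)) is not None)
o,a,wh=scoop(cal,d);print("scoop",o,np.degrees(np.arctan2(a[1],a[0])),wh)
W=world(cal,d).reshape(-1,3)
P=W[(W[:,2]>.088)&(W[:,2]<.102)&(W[:,0]>.5)&(W[:,0]<.95)&(W[:,1]>-.13)&(W[:,1]<.15)]
print("hopper",cv2.minEnclosingCircle(P[:,:2].astype(np.float32)),np.median(P,0))
P=W[(W[:,2]>.032)&(W[:,2]<.043)&(W[:,0]>.45)&(W[:,0]<.7)&(W[:,1]>-.36)&(W[:,1]<-.2)]
print("block",cv2.minAreaRect(P[:,:2].astype(np.float32)))
b=(p.min(2)>95);v,u=np.nonzero(b);Q=plane(cal,np.c_[u,v],.01);Q=Q[(Q[:,0]>.4)&(Q[:,0]<.7)&(Q[:,1]<-.18)&(Q[:,1]>-.42)]
print("tile",cv2.minAreaRect(Q[:,:2].astype(np.float32)))
b=(p.max(2)<30);v,u=np.nonzero(b);Q=plane(cal,np.c_[u,v],.003);Q=Q[(Q[:,0]>.35)&(Q[:,0]<.7)&(Q[:,1]<.45)&(Q[:,1]>.16)]
print("mat",cv2.minAreaRect(Q[:,:2].astype(np.float32)))
E
```

```text
[0.4422 0.1027] 163.5 0.059 0.457 True True
[ 0.4341 -0.0092] -13.1 0.057 0.431 True True
[ 0.4348 -0.1308] -121.8 0.065 0.455 False True
[ 0.5979 -0.305 ] 179.9 0.065 0.674 True True
[ 0.5283 -0.2956] 179.7 0.064 0.608 True True
[0.4788 0.3293] -1.2 0.062 0.579 True True
[0.4927 0.2526] -166.7 0.044 0.557 True True
scoop [0.53892795 0.30018294] 8.155501332163393 (0.10417615622282028, 0.017754118889570236)
hopper ((0.7245973348617554, 0.021066688001155853), 0.1685689240694046) [ 0.70793557 -0.0112299   0.09510959]
block ((0.5644777417182922, -0.2995419502258301), (0.06175751984119415, 0.13232426345348358), 85.65035247802734)
tile ((0.5476964712142944, -0.3153437674045563), (0.19948872923851013, 0.169784277677536), 5.93168830871582)
mat ((0.543012261390686, 0.30646151304244995), (0.24574419856071472, 0.1764998883008957), 13.17475414276123)
```

```bash
cat >> h.py <<'E'
def best(xy,z,a):
    """of the two equal grasps the one needing least joint motion"""
    q0=r.sense()["joints"];c=[]
    for s in(a,-a):
        R=down(s);q=[r.solve_ik(np.r_[xy,k],R) for k in(z,z+.1)]
        if all(x is not None for x in q):c.append((np.abs(q[1]-q0).max(),R))
    return min(c,key=lambda x:x[0])[1]
SC=np.load("scoop.npy") if __import__("os").path.exists("scoop.npy") else None
def inscoop(x,y):
    o,a=SC[0],SC[1];return o+a*x+np.array([-a[1],a[0]])*y
def pick(g,zb,a):
    R=best(g,zb+.003,a)
    claw.grip(.055);r.move_pose(np.r_[g,zb+.10],R)
    r.move_straight(np.r_[g,zb+.003],.15);claw.grip(.0,40)
    w=r.sense()["gripper_width"];print("width",round(w,4))
    r.move_straight(np.r_[g,zb+.13],.2)
    w=r.sense()["gripper_width"];print("lifted",round(w,4));return w>.008
def drop(x,y,zt):
    g=inscoop(x,y);R=best(g,zt,SC[1])
    r.move_pose(np.r_[g,.17],R);r.move_straight(np.r_[g,zt],.15);claw.grip(.035)
    r.move_straight(np.r_[g,.17],.25)
    s=r.sense();print("t",round(s["t"],1),"F",s["force"].round(1))
def find(zb,zl,zh,box):
    cal,p,d=snap("top");out=[]
    for m in blobs(cal,p,d,zl,zh,box):
        o,a,L=offcut(cal,m,zb);out.append((o,a));print(o.round(3),np.degrees(np.arctan2(a[1],a[0])).round(),round(L,3))
    return out
bench=lambda:find(0,.005,.02,(.34,.58,-.24,.19))
onblock=lambda:find(.038,.04,.06,(.45,.68,-.38,-.2))
E
python3 - <<'E'
from h import *
cal,p,d=snap("top");o,a,_=scoop(cal,d);np.save("scoop.npy",np.array([o,a]))
import h;h.SC=np.array([o,a])
q,a=bench()[0]
if pick(q-.003*a,0,a):drop(.05,.036,.02)
snap("top","top1");snap("scene","scene1");bench();onblock()
E
```

```text
[0.442 0.103] 164.0 0.059
[ 0.434 -0.009] -14.0 0.058
[ 0.435 -0.131] -123.0 0.065
width -0.0
lifted -0.0001
[ 0.434 -0.009] -14.0 0.059
[ 0.435 -0.13 ] -121.0 0.063
[ 0.562 -0.305] -179.0 0.131
```

View pics/scene1.png

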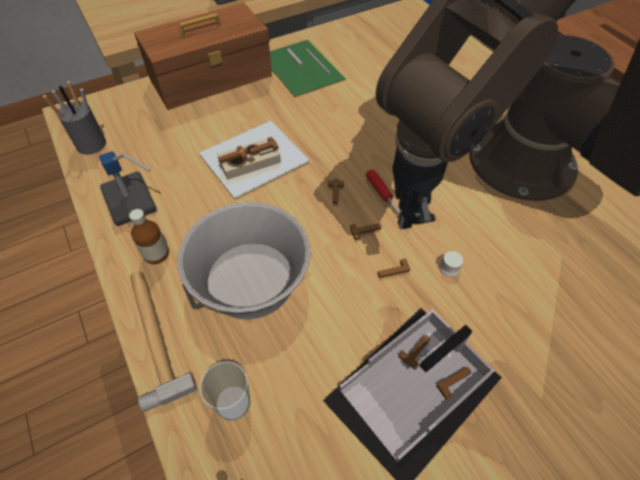

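Run:
```python
from h import *
s=r.sense();print(s)
P=s["position"]
for n in("scene","top"):
    c=viewer.calibration(n);T=c["camera_from_world"]
    print(n,cv2.projectPoints(P.reshape(1,1,3),cv2.Rodrigues(T[:3,:3])[0],T[:3,3],c["mtx"],c["dist_coeffs"])[0])
```

```text
{'t': 4.85, 'joints': array([ 4.61042579e+00,  2.12430413e+01,  1.17393090e+02,  1.79550489e-04,
        4.14834660e+01, -6.97552503e+01]), 'dq': array([-0.03483696, -0.13836502, -0.2632577 ,  0.07673989,  0.14996955,
        0.07780716]), 'joint_efforts': array([ 1.72817102e-02, -4.58091831e+01, -1.81373101e+01, -9.49233618e-05,
       -2.24197793e-03,  1.23815454e-05]), 'position': array([0.44453215, 0.10196213, 0.12897951]), 'tcp_rot': array([[-9.62998622e-01,  2.69498283e-01, -2.08077353e-03],
       [ 2.69499195e-01,  9.63000600e-01, -1.65713601e-04],
       [ 1.95912662e-03, -7.20348759e-04, -9.99997821e-01]]), 'force': array([-0.32737979, -0.33066162, -0.85732507]), 'ft_torque': array([ 0.04313938,  0.00982361, -0.01723579]), 'finger_force': 0.0, 'gripper_width': -0.00018965568264793888}
scene [[[400.72818094 233.35406198]]]
top [[[262.93053224 295.35212473]]]
```

View pics/top1.png

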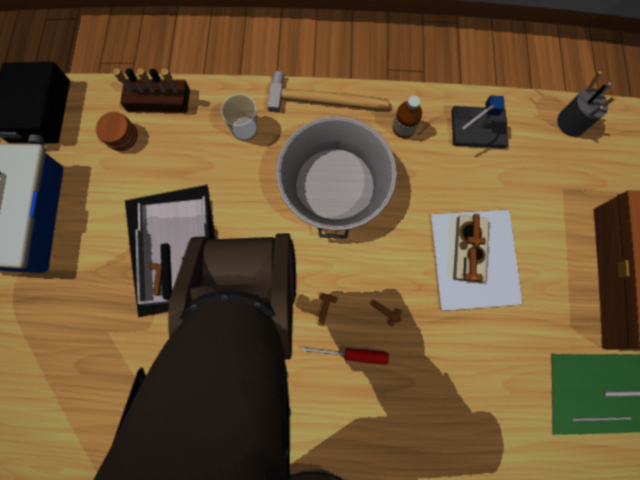

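Run:
```python
from h import *
cal=viewer.calibration("scene");p=cv2.imread("pics/scene0.png");d=np.load("scene0.npy")
for m in blobs(cal,p,d,.003,.025,(.34,.58,-.24,.19)):print(offcut(cal,m,0), np.c_[np.nonzero(m)].mean(0))
c,p,d=snap("scene")
for m in blobs(c,p,d,.003,.025,(.34,.58,-.24,.19)):print(offcut(c,m,0))
cal,p,d=snap("wrist","w1");print(cal["camera_from_world"].round(3))
```

```text
(array([ 0.35650085, -0.09849101]), array([0.32035563, 0.94729735]), np.float64(0.09930239881152014)) [186.92946058 377.84647303]
(array([ 0.35443653, -0.09663769]), array([0.24100849, 0.97052301]), np.float64(0.09996563792625744))
[[ 0.269  0.963 -0.001 -0.217]
 [ 0.914 -0.255  0.316 -0.397]
 [ 0.304 -0.086 -0.949  0.178]
 [ 0.     0.     0.     1.   ]]
```

View pics/w1.png

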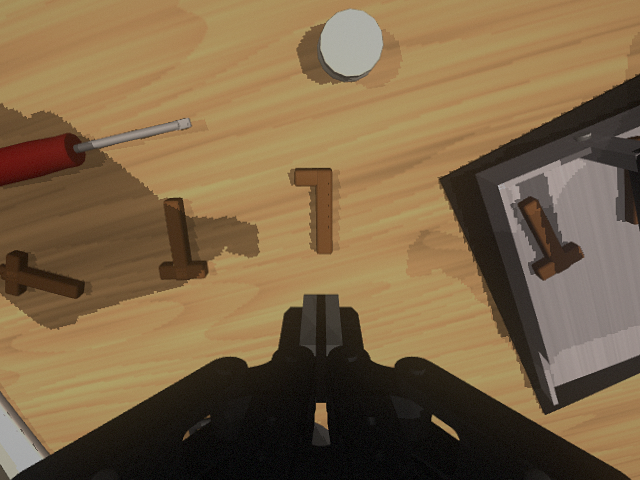

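Run:
```python
from h import *
cal=viewer.calibration("wrist");s=r.sense();p=cv2.imread("pics/w1.png")
print(plane(cal,[[324,168],[324,253],[313,170],[322,210]],.012).round(4), s["position"])
T=cal["camera_from_world"];P=s["position"]
print(cv2.projectPoints(np.array([P,[P[0],P[1],.012]]),cv2.Rodrigues(T[:3,:3])[0],T[:3,3],cal["mtx"],cal["dist_coeffs"])[0])
for c,q in(("scene",[[408,264],[378,274]]),("top",[[273,291],[265,316]])):print(c,plane(viewer.calibration(c),q,.012))
```

```text
[[0.4115 0.1127 0.012 ]
 [0.4729 0.0958 0.012 ]
 [0.4108 0.1049 0.012 ]
 [0.4405 0.1033 0.012 ]] [0.44472357 0.10197085 0.1292965 ]
[[[322.42745033 287.74807614]]

 [[321.86856084 215.92240507]]]
scene [[0.41031522 0.1083443  0.012     ]
 [0.47432695 0.09832779 0.012     ]]
top [[0.46565224 0.09454944 0.012     ]
 [0.41553508 0.10759479 0.012     ]]
```

Run:
```python
from h import *
f=lambda n:(lambda s:print(n,s["t"],s["position"].round(4),s["gripper_width"].round(4),s["finger_force"],s["force"].round(1)))(r.sense())
P=r.sense()["position"].copy();g=np.array([.442,.1035])
claw.grip(.055);f("open")
r.move_straight(np.r_[g,.003],.15);f("down");r.dwell(.2);f("dw")
claw.grip(.0,40);f("shut")
snap("wrist","w2")
```

```text
Traceback (most recent call last):
AttributeError: 'float' object has no attribute 'round'
```

Run:
```python
from h import *
f=lambda n:(lambda s:print(n,s["t"],s["position"].round(4),round(s["gripper_width"],4),s["finger_force"],s["force"].round(1)))(r.sense())
g=np.array([.442,.1035]);f("open")
r.move_straight(np.r_[g,.003],.15);f("down");r.dwell(.2);f("dw")
claw.grip(.0,40);f("shut");r.dwell(.5);f("later")
snap("wrist","w2")
```

```text
open 5.5167 [0.445 0.102 0.13 ] 0.0554 0.0 [ 0.2 -0.1  0.2]
down 6.5167 [0.4423 0.1035 0.0035] 0.0547 0.0 [0.2 0.3 0.1]
dw 6.7167 [0.4423 0.1035 0.0037] 0.0552 0.0 [-0.1 -0.2 -0.1]
shut 7.2833 [0.442  0.1035 0.003 ] 0.0001 0.0 [ 0.1 -0.6  0.5]
later 7.7833 [0.442  0.1035 0.003 ] -0.0003 0.0 [ 0.2 -0.5  0.8]
```

View pics/w2.png

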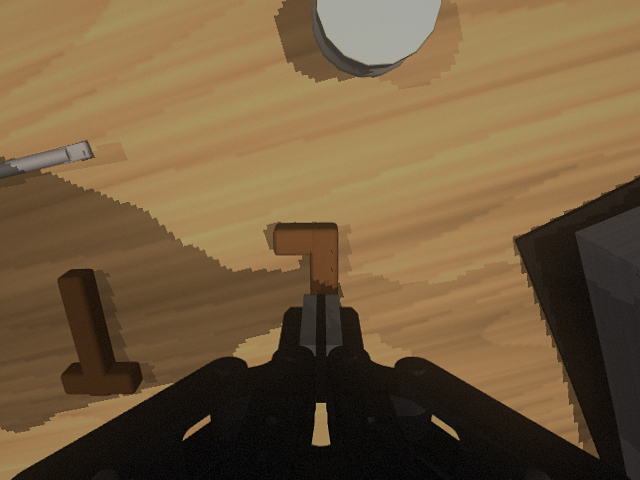

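Run:
```python
from h import *
cal,p,d=snap("wrist");W=world(cal,d)
for u,v in[(325,224),(325,250),(325,290),(310,298),(310,305),(332,305),(310,330),(332,340),(321,300),(200,300),(312,294),(312,296)]:print(u,v,d[v,u].round(4),W[v,u].round(4))
cal,p,d=snap("scene");W=world(cal,d)
m=np.nanmin(np.where((np.abs(W[...,0]-.442)<.02)&(np.abs(W[...,1]-.1035)<.02),W[...,2],9));print(m)
cv2.imwrite("pics/s2.png",cv2.resize(p[200:320,320:480],None,fx=5,fy=5,interpolation=2))
```

```text
325 224 0.1713 [0.4129 0.1127 0.0043]
325 250 0.1676 [0.4217 0.1102 0.0113]
325 290 0.1737 [0.4395 0.1053 0.011 ]
310 298 0.1508 [0.4308 0.1017 0.0326]
310 305 0.1458 [0.4309 0.1018 0.0379]
332 305 0.1465 [0.4333 0.1094 0.0373]
310 330 0.1294 [0.4306 0.1023 0.0551]
332 340 0.1248 [0.433  0.1088 0.0601]
321 300 0.1501 [0.4322 0.1055 0.0335]
200 300 0.1877 [ 4.344e-01  4.630e-02 -1.000e-04]
312 294 0.1739 [0.4397 0.0994 0.0113]
312 296 0.1515 [0.4306 0.1025 0.0318]
-0.005144143976213211
```

View pics/s2.png

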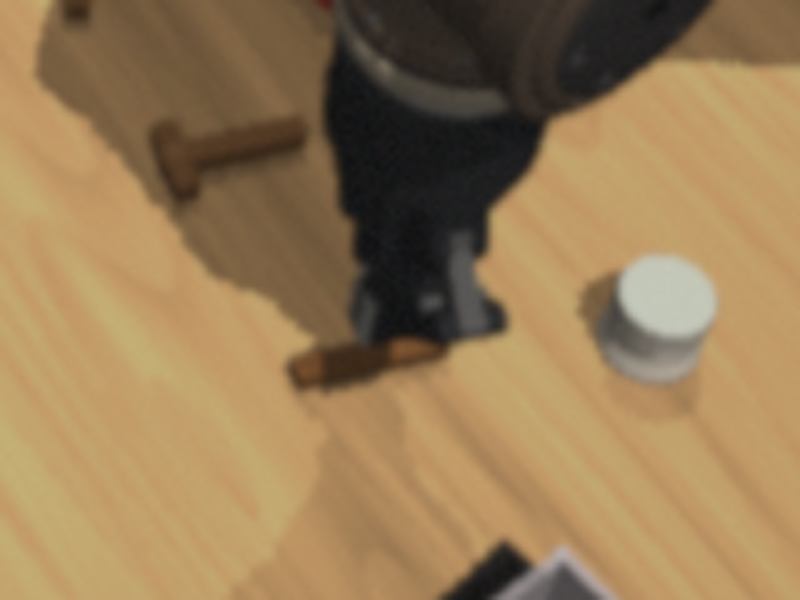

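Run:
```python
from h import *
f=lambda n:(lambda s:print(n,round(s["t"],2),s["position"].round(4),round(s["gripper_width"],4),s["finger_force"],s["force"].round(1)))(r.sense())
g=np.array([.442,.1035]);claw.grip(.03)
for z in(-.008,-.016,-.020,-.0245):
    r.move_straight(np.r_[g,z],.08);f(z)
    if abs(r.sense()["force"][2])>5:break
claw.grip(.0,40);f("shut")
cal,p,d=snap("wrist");W=world(cal,d)
for u in(300,310,332,340):
    v=np.nonzero(W[280:330,u,2]>.015)[0];print(u,v[:1]+280,W[v[0]+280,u] if len(v) else 0)
```

```text
-0.008 8.62 [ 0.4417  0.1035 -0.0083] 0.0301 0.0 [-0.9  1.2 -0.7]
-0.016 8.87 [ 0.4418  0.1035 -0.0161] 0.03 0.0 [-1.1 -0.2 -0.4]
-0.02 9.12 [ 0.4419  0.1035 -0.0201] 0.0298 0.0 [-0.2 -0.5  0.3]
-0.0245 9.37 [ 0.4424  0.1036 -0.0231] 0.0303 16.03378657484427 [-4.7 -0.6 32.1]
shut 9.66 [ 0.443   0.1037 -0.0222] 0.0108 53.680994000751525 [-4.7  0.2 46.7]
300 [308] [0.4305155  0.09863947 0.01525145]
310 [] 0
332 [] 0
340 [308] [0.43440822 0.11230218 0.01512004]
```

```bash
cat > patch.py <<'E'
s=open("h.py").read()
i=s.index("def best(");s=s[:i].rstrip()+"\nOFF=.021  # the real finger tips lie this far behind the TCP\n"+s[i:]
s=s.replace("np.r_[xy,k]","np.r_[xy,k-OFF]").replace("np.r_[g,zb+.003]","np.r_[g,zb+.003-OFF]").replace("np.r_[g,zb+.10]","np.r_[g,zb+.08]").replace("np.r_[g,zt],","np.r_[g,zt-OFF],")
s=s.replace("np.r_[g,.17]","np.r_[g,.14]").replace("np.r_[g,zb+.13]","np.r_[g,zb+.09]")
open("h.py","w").write(s)
E
python3 patch.py; grep -n OFF h.py
python3 - <<'E'
from h import *
P=r.sense()["position"];r.move_straight(np.r_[P[:2],.11],.2);w=r.sense()["gripper_width"];print(w)
if w>.008:
    drop(.05,.036,.02)
    snap("top","top2");bench();onblock();snap("scene","scene2")
E
```

```text
53:OFF=.021  # the real finger tips lie this far behind the TCP
58:        R=down(s);q=[r.solve_ik(np.r_[xy,k-OFF],R) for k in(z,z+.1)]
67:    r.move_straight(np.r_[g,zb+.003-OFF],.15);claw.grip(.0,40)
73:    r.move_pose(np.r_[g,.14],R);r.move_straight(np.r_[g,zt-OFF],.15);claw.grip(.035)
0.011151297812527609
t 13.8 F [-0.3  0.2  0.7]
[ 0.433 -0.009] -16.0 0.058
[ 0.435 -0.131] -122.0 0.065
[ 0.597 -0.305] -179.0 0.064
[ 0.528 -0.295] -180.0 0.064
```

View pics/scene2.png

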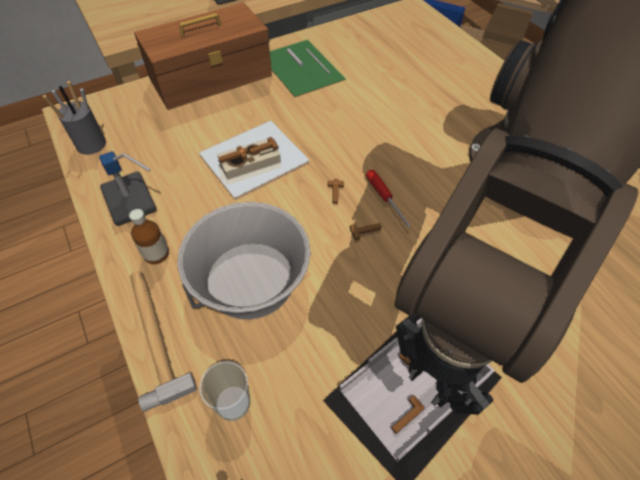

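Run:
```python
from h import *
for y,z in((-.038,.02),(-.002,.024)):
    b=bench()
    if not b:break
    q,a=b[0]
    if not pick(q-.003*a,0,a):break
    drop(.048,y,z)
bench();b=onblock()
if b:
    q,a=b[0]
    if pick(q-.003*a,.038,a):drop(.045,.018,.036)
bench();onblock();snap("top","top3");snap("wrist","w3")
```

```text
[ 0.434 -0.009] -13.0 0.057
[ 0.435 -0.13 ] -122.0 0.063
width 0.0106
lifted 0.0106
t 21.2 F [ 0.3 -0.4 -0.4]
[ 0.435 -0.131] -121.0 0.063
width 0.0107
lifted 0.0105
t 28.9 F [-0.8 -0.2 -1.1]
[ 0.597 -0.305] -179.0 0.064
[ 0.528 -0.295] -180.0 0.064
width 0.0102
lifted 0.0104
t 37.7 F [-0.6 -0.8 -0.8]
[ 0.528 -0.295] -179.0 0.062
```

View pics/w3.png

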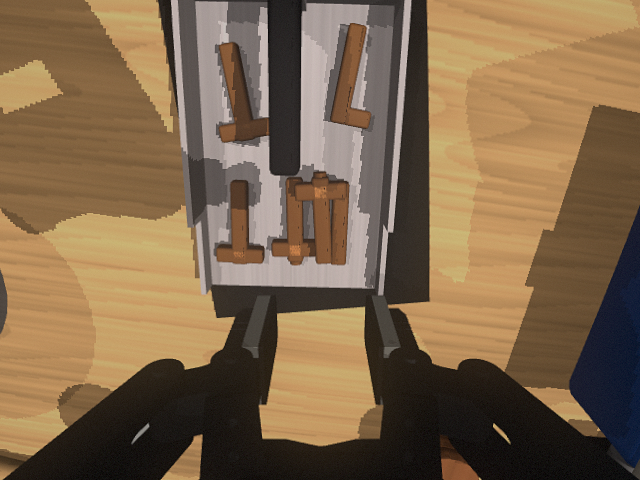

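Run:
```python
from h import *
q,a=onblock()[0]
if pick(q-.003*a,.038,a):drop(.03,-.018,.034)
# clear view
r.move_pose([.5,.05,.25],down(SC[1]))
cal,p,d=snap("top","top4");print(bench(),onblock());print(scoop(cal,d),SC)
Q=plane(cal,[[278,175],[395,175],[337,118],[337,228]],.095);print(Q.round(4))
W=world(cal,d);P=W.reshape(-1,3)
P=P[(P[:,2]>.09)&(P[:,2]<.1)&(P[:,0]>.55)&(P[:,0]<.9)&(np.abs(P[:,1])<.14)][:,:2]
for i in range(6):
    x=np.linalg.lstsq(np.c_[2*P,np.ones(len(P))],(P**2).sum(1),rcond=None)[0];c=x[:2];R=np.sqrt(x[2]+c@c)
    e=np.abs(np.linalg.norm(P-c,axis=1)-R);P=P[e<max(.006,np.percentile(e,80))] if i<4 else P
print("hopper",c,R,len(P))
snap("scene","scene4")
# tipping reach: grip over hopper, yaw of scoop x, tilt
for yaw in range(0,360,30):
    ok=[]
    for t in(0,30,50,65):
        y,k=np.radians([yaw,t]);xs=np.array([np.cos(y)*np.cos(k),np.sin(y)*np.cos(k),-np.sin(k)]);ys=np.array([-np.sin(y),np.cos(y),0]);zs=np.cross(xs,ys)
        for sg in(1,-1):
            R=np.c_[xs*sg,-ys*sg,-zs]
            lip=np.array([*(c-.04*np.array([np.cos(y),np.sin(y)])),.13])
            G=lip-.117*xs+.078*zs
            q=r.solve_ik(G+R[:,2]*.0397,R);ok.append("." if q is None else "X")
    print(yaw,"".join(ok))
```

```text
[ 0.529 -0.295] -179.0 0.066
width 0.0103
lifted 0.0103
t 46.6 F [0.6 0.3 0.7]
[] []
(array([0.54001881, 0.29544377]), array([0.99369386, 0.11212725]), (0.10375603288412094, 0.0175270214676857)) [[0.53910669 0.30027577]
 [0.98984682 0.14213819]]
[[ 0.68    0.0909  0.095 ]
 [ 0.6894 -0.1345  0.095 ]
 [ 0.804  -0.019   0.095 ]
 [ 0.5798 -0.0258  0.095 ]]
hopper [ 0.69133627 -0.02007705] 0.11084554987090375 1399
0 XXXXXXXX
30 XXXXXXXX
60 X.XXXXXX
90 X.X.X.XX
120 XXX.X...
150 XXXX..XX
180 XXXX.XXX
210 XXXX.XXX
240 XX.X.XXX
270 .X.XXXXX
300 .XXXXXXX
330 XXXXXXXX
```

View pics/top4.png

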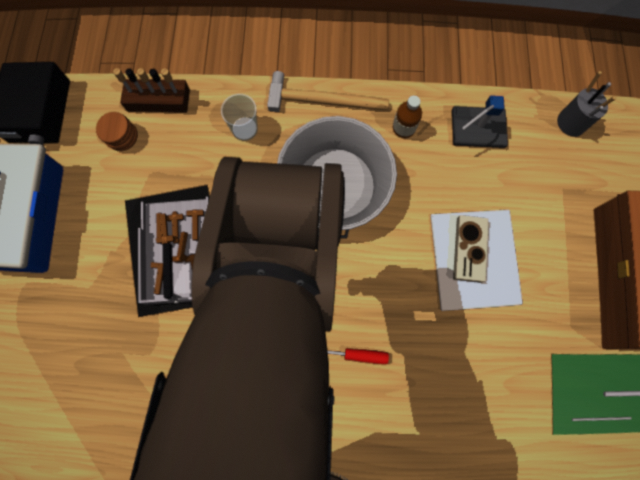

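```bash
cat >> h.py <<'E'
def H(R,p):
    T=np.eye(4);T[:3,:3]=R;T[:3,3]=p;return T
HC=np.array([.691,-.020])
def scoop_pose(yaw,tilt,lip):
    """scoop frame, front tipped down by tilt, its lip at the given point"""
    from scipy.spatial.transform import Rotation as Q
    R=Q.from_euler("ZY",[yaw,tilt],degrees=True).as_matrix();return H(R,np.asarray(lip)-R[:,0]*.105)
def tool_for(S,rel):T=S@rel;return T[:3,3],T[:3,:3]
E
python3 - <<'E'
from h import *
o,a=np.array([.540,.2965]),np.array([.9937,.1121])
S=H(np.c_[np.r_[a,0],[-a[1],a[0],0],[0,0,1]],np.r_[o,.003])
for sg in(1,-1):
    g=o-a*.012;T=H(down(sg*a),np.r_[g,.064-OFF]);rel=np.linalg.inv(S)@T
    q0=r.solve_ik(T[:3,3],T[:3,:3])
    for yaw in range(-75,46,15):
        u=np.array([np.cos(np.radians(yaw)),np.sin(np.radians(yaw))])
        qs=[q0]+[r.solve_ik(*tool_for(scoop_pose(yaw,t,np.r_[HC-.045*u,.125]),rel)) for t in range(0,71,10)]
        if any(q is None for q in qs):print(sg,yaw,[q is not None for q in qs]);continue
        qs=np.array(qs);print(sg,yaw,np.abs(np.diff(qs,axis=0)).max(1).round(),qs[-1].round())
E
```

```text
1 -75 [True, False, False, True, True, True, True, True, True]
1 -60 [True, False, True, True, True, True, True, True, True]
1 -45 [31. 12. 12. 12. 11. 11. 10.  9.] [-16.  56.  54.  37. 131. 127.]
1 -30 [23. 14. 14. 13. 12. 12. 11. 11.] [-13.  59.  48.  26. 140. 116.]
1 -15 [28. 15. 14. 14. 13. 13. 12. 12.] [ -9.  60.  44.  10. 145. 100.]
1 0 [32. 15. 15. 14. 13. 13. 13. 12.] [ -5.  61.  43.  -9. 146.  81.]
1 15 [45. 14. 14. 13. 13. 12. 12. 11.] [ -2.  60.  45. -26. 142.  63.]
1 30 [64. 12. 12. 12. 12. 11. 11. 10.] [  1.  58.  49. -38. 133.  51.]
1 45 [81. 10. 10. 10. 10. 10.  9.  8.] [  4.  55.  56. -47. 123.  44.]
-1 -75 [65. 11.  9.  8.  8.  8.  8.  7.] [-22.  49.  71.  53. 109. -43.]
-1 -60 [49. 10.  9. 10. 10.  9.  9.  8.] [-19.  52.  62.  45. 120. -46.]
-1 -45 [31. 12. 12. 12. 11. 11. 10.  9.] [-16.  56.  54.  37. 131. -53.]
-1 -30 [23. 14. 14. 13. 12. 12. 11. 11.] [-13.  59.  48.  26. 140. -64.]
-1 -15 [28. 15. 14. 14. 13. 13. 12. 12.] [ -9.  60.  44.  10. 145. -80.]
-1 0 [32. 15. 15. 14. 13. 13. 13. 12.] [ -5.  61.  43.  -9. 146. -99.]
-1 15 [45. 14. 14. 13. 13. 12. 12. 11.] [  -2.   60.   45.  -26.  142. -117.]
-1 30 [64. 12. 12. 12. 12. 11. 11. 10.] [   1.   58.   49.  -38.  133. -129.]
-1 45 [True, False, True, True, True, True, True, True, True]
```

Run:
```python
from h import *
f=lambda n:(lambda s:print(n,round(s["t"],2),s["position"].round(4),round(s["gripper_width"],4),s["force"].round(1),s["ft_torque"].round(2)))(r.sense())
r.move_pose([.5,.0,.25],down(-SC[1]))
cal,p,d=snap("top");o,a,wh=scoop(cal,d);print(o,a,wh)
S=H(np.c_[np.r_[a,0],[-a[1],a[0],0],[0,0,1]],np.r_[o,.003])
g=o-a*.012;T=H(down(-a),np.r_[g,.064-OFF]);rel=np.linalg.inv(S)@T;np.save("rel.npy",rel)
claw.grip(.05);r.move_pose(T[:3,3]+[0,0,.08],T[:3,:3]);r.move_straight(T[:3,3],.12)
claw.grip(0,115);f("grip")
r.move_straight(T[:3,3]+[0,0,.03],.06);f("lift");snap("scene","scene5")
r.move_straight(T[:3,3]+[0,0,.17],.15)
u=np.array([np.cos(np.radians(-30)),np.sin(np.radians(-30))]);lip=np.r_[HC-.045*u,.125]
p1,R1=tool_for(scoop_pose(-30,0,lip+[0,0,.05]),rel)
r.move_straight(p1,.12,R1);f("over")
r.move_straight(tool_for(scoop_pose(-30,0,lip),rel)[0],.1);f("at")
snap("scene","scene6")
```

```text
[0.54004645 0.29548751] [0.99372274 0.11187098] (0.10430543124675751, 0.01746571995317936)
grip 54.67 [0.5286 0.2947 0.0442] 0.014 [-1.3  0.7  7.3] [0.3  0.26 0.11]
lift 55.33 [0.528  0.2941 0.073 ] 0.0141 [ 0.8  0.7 -9.4] [-0.05  0.14 -0.04]
over 58.56 [0.5507 0.0614 0.215 ] 0.014 [-1.  -0.  -8.6] [0.09 0.2  0.01]
at 59.21 [0.551  0.0611 0.1654] 0.0136 [-0.2 -0.7 -8.4] [0.12 0.15 0.04]
```

View pics/scene6.png

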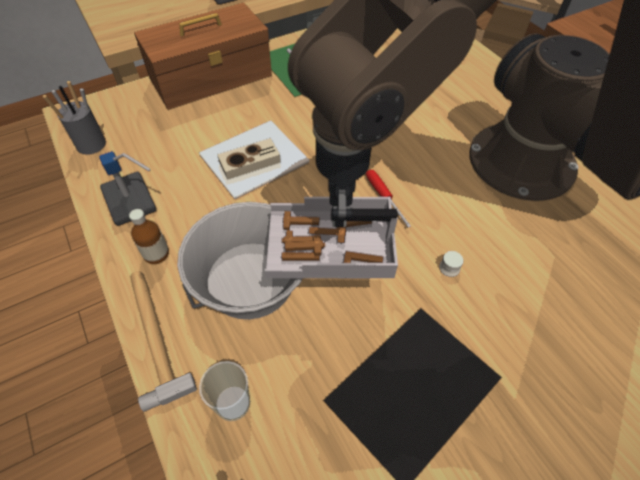

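Run:
```python
from h import *
f=lambda n:(lambda s:print(n,round(s["t"],2),round(s["gripper_width"],4),s["force"].round(1),s["ft_torque"].round(2)))(r.sense())
rel=np.load("rel.npy")
u=np.array([np.cos(np.radians(-30)),np.sin(np.radians(-30))]);lip=np.r_[HC-.045*u,.125]
for t in(12,24,34,44,54,64):
    p,R=tool_for(scoop_pose(-30,t,lip),rel);r.move_straight(p,.06 if t>30 else .08,R);f(t)
r.dwell(.7);f("end");snap("scene","scene7")
```

```text
12 59.73 0.0136 [-1.  -0.4 -8.4] [-0.16 -0.28  0.05]
24 60.21 0.0134 [-0.2  0.3 -9.4] [-0.39 -0.71  0.03]
34 60.72 0.0137 [-1.2  0.6 -7.3] [-0.36 -0.62  0.02]
44 61.23 0.0141 [-0.3 -0.1 -3.3] [-0.37 -0.58 -0.04]
54 61.73 0.0137 [-0.8  0.5 -1.9] [-0.46 -0.78 -0.02]
64 62.24 0.0138 [ 0.3  0.5 -1.7] [-0.45 -0.76 -0.02]
end 62.94 0.0134 [-0.7  0.7 -2.7] [-0.46 -0.83 -0.05]
```

View pics/scene7.png

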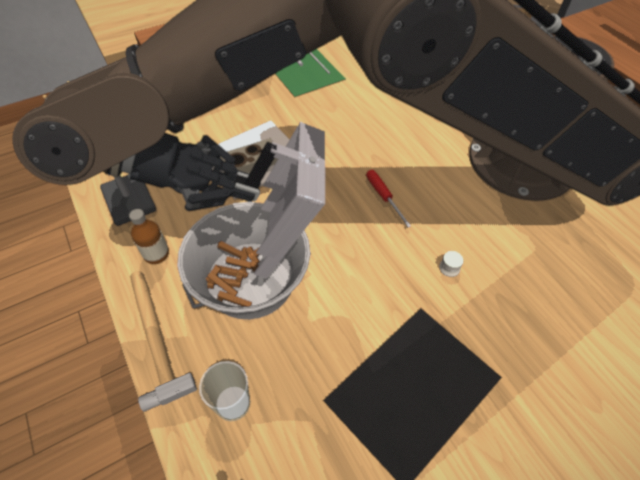

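Run:
```python
from h import *
rel=np.load("rel.npy")
u=np.array([np.cos(np.radians(-30)),np.sin(np.radians(-30))]);lip=np.r_[HC-.045*u,.125]
p,R=tool_for(scoop_pose(-30,30,lip+[0,0,.05]),rel);r.move_straight(p,.12,R)
p,R=tool_for(scoop_pose(-30,0,lip+[0,0,.06]),rel);r.move_straight(p,.12,R)
o,a=SC;S=H(np.c_[np.r_[a,0],[-a[1],a[0],0],[0,0,1]],np.r_[o,.153])
p,R=tool_for(S,rel);r.move_straight(p,.15,R)
S[2,3]=.043;p,R=tool_for(S,rel);r.move_straight(p,.12)
for n in("top","scene","wrist"):
    cal,im,d=snap(n,n+"8");W=world(cal,d).reshape(-1,3);L=(W-S[:3,3])@S[:3,:3]
    k=(np.abs(L[:,1])<.055)&(L[:,0]>.02)&(L[:,0]<.09)&(np.abs(L[:,2])<.04)&(W[:,2]>.012)
    L=L[k]
    if len(L)<100:print(n,len(L));continue
    for i in range(4):
        c=np.linalg.lstsq(np.c_[L[:,:2],np.ones(len(L))],L[:,2],rcond=None)[0];e=np.abs(np.c_[L[:,:2],np.ones(len(L))]@c-L[:,2]);L=L[e<max(.003,np.percentile(e,70))] if i<3 else L
    print(n,len(L),"pitch,roll",np.degrees(np.arctan(c[:2])).round(2),"floor z at origin",c[2].round(4))
```

```text
top 798 pitch,roll [ 0.36 -0.39] floor z at origin 0.0029
scene 3120 pitch,roll [-0.14 -0.19] floor z at origin 0.0035
wrist 4819 pitch,roll [ 0.   -0.01] floor z at origin 0.0031
```

View pics/scene8.png

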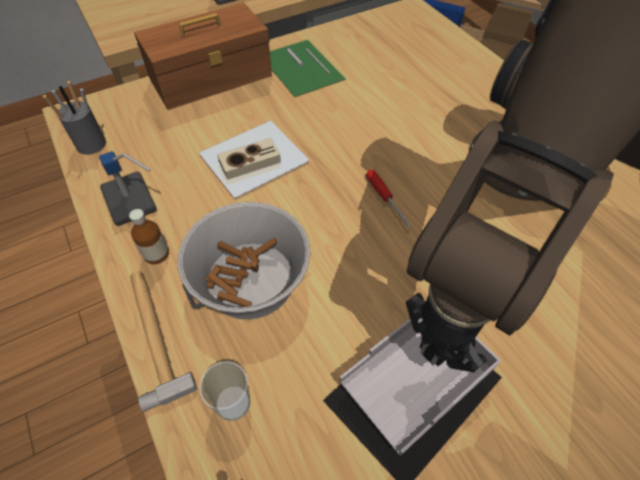

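```bash
cat >> h.py <<'E'
def block(cal,d):
    """centre xy and long axis of the flat block from its top face"""
    W=world(cal,d).reshape(-1,3)
    P=W[(W[:,2]>.031)&(W[:,2]<.045)&(W[:,0]>.4)&(W[:,0]<.75)&(W[:,1]>-.42)&(W[:,1]<-.18)][:,:2]
    c,(w,h),an=cv2.minAreaRect(P.astype(np.float32))
    t=np.radians(an if w>h else an+90);a=np.array([np.cos(t),np.sin(t)]);return np.array(c),a*np.sign(a[0]),(w,h)
def bpose(c,d,z,k):
    """block frame turned k*90 deg about its y (x towards up), base centre c, direction d, lowest point at z"""
    d=np.r_[d,0];u=np.array([0,0,1.]);y=np.cross(u,d);t=np.radians(90*k)
    x=np.cos(t)*d+np.sin(t)*u;zz=np.cross(x,y)
    mid=np.r_[c,z+.065*abs(np.sin(t))+.014*abs(np.cos(t))]
    return H(np.c_[x,y,zz],mid-.014*zz)
def btool(B,xg,back,sg,phi):
    """tool leaning by phi (deg) in the vertical xz plane of block pose B, tip at block mid-height centre line xg, pushed by -back"""
E
sed -i '/^def btool/,$d' h.py
python3 - <<'E'
from h import *
rel=np.load("rel.npy");o,a=SC;S=H(np.c_[np.r_[a,0],[-a[1],a[0],0],[0,0,1]],np.r_[o,.004])
p,R=tool_for(S,rel);r.move_straight(p,.05);print(r.sense()["force"])
claw.grip(.045);r.move_straight(p+[0,0,.1],.15);r.move_pose([.5,.1,.25],down(-a))
cal,p,d=snap("top","top9");print("scoop",scoop(cal,d));c,b,wh=block(cal,d);print("block",c,b,wh,r.sense()["t"])
tile=np.array([.5477,-.3153])
def tools(dirn,sg,phi):
    q=[]
    dd=np.r_[dirn,0];u=np.array([0,0,1.]);y=np.cross(u,dd)
    for k0,c0 in((0,c),(1,tile)):
        B=bpose(c0,dirn,.01,k0);ctr=B[:3,3]+B[:3,2]*.014+B[:3,0]*.045
        ph=np.radians(phi);z=-np.sin(ph)*dd-np.cos(ph)*u
        ys=sg*y;R=np.c_[np.cross(ys,z),ys,z];T=H(R,ctr+z*(.004+.026));re=np.linalg.inv(B)@T
        for k in np.linspace(0,1,4):
            q.append(r.solve_ik(*tool_for(bpose(tile if k else c0,dirn,.01+(.04 if 0<k<1 else 0),k0+k),re)))
    return q
for s in(1,-1):
  for sg in(1,-1):
    for phi in(35,45,55):
        q=tools(s*b,sg,phi)
        if any(x is None for x in q):print(s,sg,phi,[x is not None for x in q]);continue
        print(s,sg,phi,np.abs(np.diff(q,axis=0)).max(1).round(),q[0].round(),q[3].round())
E
```

```text
[-4.14895373 -1.89792217  5.8174946 ]
  return _methods._mean(a, axis=axis, dtype=dtype,
  ret = um.true_divide(
h.py:47: RuntimeWarning: Mean of empty slice.
  a=np.linalg.svd(P-P.mean(0),full_matrices=False)[2][0];a*=np.sign(a[0])
Traceback (most recent call last):
  File "h.py", line 47, in scoop
    a=np.linalg.svd(P-P.mean(0),full_matrices=False)[2][0];a*=np.sign(a[0])
      ~~~~~~~~~~~~~~~~~~~~~~~~~~~~~~~~~~~~~~~~~~~~~~~~~^^^
IndexError: index 0 is out of bounds for axis 0 with size 0
```

```bash
cat > plan.py <<'E'
from h import *
tile=np.array([.5477,-.3153])
def grasp(B,dirn,sg,phi,xg=.045):
    """tool frame for gripping pose B at xg, body leaning phi deg to +dirn"""
    dd=np.r_[dirn,0];u=np.array([0,0,1.]);y=np.cross(u,dd);ph=np.radians(phi)
    ctr=B[:3,3]+B[:3,2]*.014+B[:3,0]*xg
    z=-np.sin(ph)*dd-np.cos(ph)*u;ys=sg*y
    return H(np.c_[np.cross(ys,z),ys,z],ctr+z*.030)
def tools(c,dirn,sg,phi):
    q=[]
    for k0,c0 in((0,c),(1,tile)):
        B=bpose(c0,dirn,.01,k0);re=np.linalg.inv(B)@grasp(B,dirn,sg,phi)
        for k in np.linspace(0,1,4):
            q.append(r.solve_ik(*tool_for(bpose(tile if k else c0,dirn,.01+(.04 if 0<k<1 else 0),k0+k),re)))
    return q
E
python3 - <<'E'
from plan import *
r.move_pose([.5,0,.25],down(-SC[1]))
cal,p,d=snap("top","top10");print("scoop",scoop(cal,d));c,b,wh=block(cal,d);print("block",c,b,wh,r.sense()["t"])
for s in(1,-1):
  for sg in(1,-1):
    for phi in(35,45,55):
        q=tools(c,s*b,sg,phi)
        if any(x is None for x in q):print(s,sg,phi,[x is not None for x in q]);continue
        print(s,sg,phi,np.abs(np.diff(q,axis=0)).max(1).round(),q[0].round(),q[3].round())
E
```

```text
scoop (array([0.53938612, 0.29714754]), array([0.9907459 , 0.13572973]), (0.10470535606145859, 0.01784619688987732))
block [ 0.56486458 -0.29928982] [ 0.9973     -0.07343509] (0.061699461191892624, 0.13046212494373322) 71.0583
1 1 35 [True, True, True, True, True, True, False, True]
1 1 45 [ 29.  33. 261. 238.  31.  39. 244.] [ -26.   63.   60.  -16.   99. -109.] [-47.  34. 119. 107.  30. 127.]
1 1 55 [True, True, True, False, True, True, True, True]
1 -1 35 [ 30.  36.  96. 138.  32.  52.  97.] [-27.  59.  67. -13.  87.  71.] [-49.  37. 123. 121.  43. -69.]
1 -1 45 [ 29.  33.  99. 125.  31.  39. 116.] [-26.  63.  60. -16.  99.  71.] [-47.  34. 119. 107.  30. -53.]
1 -1 55 [ 29.  33.  78.  99.  30.  39. 115.] [-26.  68.  54. -19. 110.  71.] [-44.  33. 114.  78.  22. -22.]
-1 1 35 [115.  39.  30.  99.  78.  33.  27.] [-45.  42. 121. 116.  25. -63.] [-28.  57.  65. -21. 109.  68.]
-1 1 45 [116.  39.  31. 125.  99.  33.  28.] [-48.  45. 125. 128.  38. -79.] [-29.  53.  70. -18.  99.  69.]
-1 1 55 [ 96.  52.  32. 138.  96.  36.  28.] [-50.  49. 128. 133.  53. -88.] [-30.  49.  75. -15.  89.  68.]
-1 -1 35 [True, True, True, True, False, True, True, True]
-1 -1 45 [244.  39.  31. 238. 261.  33.  28.] [-48.  45. 125. 128.  38. 101.] [ -29.   53.   70.  -18.   99. -111.]
-1 -1 55 [True, False, True, True, True, True, True, True]
```

Run:
```python
from plan import *
c,b=np.array([.5649,-.2993]),np.array([.9973,-.0734])
D=lambda t:np.array([np.cos(np.radians(t)),np.sin(np.radians(t))])
def ends(c0,d0,k0,phi,sg,d1):
    B=bpose(c0,d0,.01,k0);T=grasp(B,d0,sg,phi);re=np.linalg.inv(B)@T
    return r.solve_ik(*tool_for(B,re)),r.solve_ik(*tool_for(bpose(tile,d1,.01,k0+1),re))
res=[]
for s in(1,-1):
 for sg in(1,-1):
  for phi in(30,40,50,60):
   for t in range(0,360,20):
    a,e=ends(c,s*b,0,phi,sg,D(t))
    if a is None or e is None:continue
    res.append((np.abs(a-e).max(),s,sg,phi,t,a.round(),e.round()))
res.sort(key=lambda x:x[0]);print("stage1")
for x in res:
    if x[4]%20==0 and min(x[5][4],x[6][4])>25:print(x)
    if x[0]>100:break
print("stage2");out=[]
for t in range(0,360,20):
 for sg in(1,-1):
  for phi in(30,40,50,60):
   for t2 in range(0,360,20):
    a,e=ends(tile,D(t),1,phi,sg,D(t2))
    if a is None or e is None or min(a[4],e[4])<25:continue
    out.append((np.abs(a-e).max(),t,sg,phi,t2,a.round(),e.round()))
out.sort(key=lambda x:x[0])
seen=set()
for x in out:
    if x[1] not in seen:seen.add(x[1]);print(x)
```

```text
stage1
(np.float64(86.4148186237568), 1, -1, 60, 20, array([-25.,  70.,  51., -20., 116.,  70.]), array([-46.,  34., 107.,  50.,  37., -16.]))
(np.float64(96.81891718855377), 1, -1, 60, 40, array([-25.,  70.,  51., -20., 116.,  70.]), array([-47.,  37., 101.,  41.,  49., -27.]))
stage2Traceback (most recent call last):
  File "<stdin>", line 24, in <module>
  File "<stdin>", line 6, in ends
ValueError: time passes only in moves, steps and waits
```

Run:
```python
from plan import *
D=lambda t:np.array([np.cos(np.radians(t)),np.sin(np.radians(t))])
for t in(60,90,240,270):
 for sg in(1,-1):
  for phi in(45,):
   q=[]
   for k0 in(0,1):
    B=bpose(tile,D(t),.01,k0);re=np.linalg.inv(B)@grasp(B,D(t),sg,phi)
    for k in(0,.33,.67,1):q.append(r.solve_ik(*tool_for(bpose(tile,D(t),.01+.03*(0<k<1),k0+k),re)))
   if any(x is None for x in q):print(t,sg,phi,[x is not None for x in q]);continue
   print(t,sg,phi,np.abs(np.diff(q,axis=0)).max(1).round(),q[0].round(),q[3].round(),q[4].round(),q[7].round())
```

```text
60 1 45 [True, False, False, True, True, False, True, True]
60 -1 45 [33. 39. 26. 95. 31. 38. 28.] [-16.  52.  92. -51.  61.  50.] [-51.  43.  94.  45.  70. -47.] [-20.  43.  93. -51.  64.  41.] [-55.  52.  93.  45.  66. -55.]
90 1 45 [False, False, True, True, False, False, True, True]
90 -1 45 [False, True, True, True, False, True, True, True]
240 1 45 [28. 38. 31. 95. 26. 39. 33.] [-55.  52.  93.  45.  66. -55.] [-20.  43.  93. -51.  64.  41.] [-51.  43.  94.  45.  70. -47.] [-16.  52.  92. -51.  61.  50.]
240 -1 45 [True, True, False, True, True, False, False, True]
270 1 45 [True, True, True, False, True, True, True, False]
270 -1 45 [True, True, False, False, True, True, False, False]
```

Run:
```python
from plan import *
f=lambda n:(lambda s:print(n,round(s["t"],2),s["position"].round(4),round(s["gripper_width"],4),s["force"].round(1)))(r.sense())
cal,p,d=snap("top");c,b,wh=block(cal,d);print(c,b)
R=down(b);T60=np.array([np.cos(np.radians(60)),np.sin(np.radians(60))])
q=[r.solve_ik(np.r_[tile,.1],down(x*T60)) for x in(1,-1)];print(q)
claw.grip(.085);r.move_pose(np.r_[c,.09],R)
r.move_straight(np.r_[c,-.008],.12);f("down");claw.grip(.03,60);f("grip")
r.move_straight(np.r_[c,.03],.1);f("lift")
r.move_straight(np.r_[tile,.03],.06,down(T60));f("yawed")
r.move_straight(np.r_[tile,-.007],.05);f("set");claw.grip(.085);r.move_straight(np.r_[tile,.1],.15)
r.move_pose([.5,0,.25],down(-SC[1]))
cal,p,d=snap("top","top11");c,b,wh=block(cal,d);print(c,b,np.degrees(np.arctan2(b[1],b[0])),wh)
```

```text
[ 0.5652808  -0.29948077] [ 0.99703242 -0.07698286]
[array([-3.59136727e+01,  3.55093618e+01,  9.43840031e+01, -2.54444375e-14,
        5.01066351e+01, -5.91367268e+00]), None]
down 75.01 [ 0.5656 -0.2997 -0.0073] 0.0852 [0.4 0.2 0.2]
grip 75.37 [ 0.5657 -0.2997 -0.0069] 0.0591 [-1.2  0.5  6. ]
lift 75.9 [ 0.5652 -0.2994  0.0301] 0.0583 [-0.7 -0.3 -2.9]
yawed 77.17 [ 0.5476 -0.3152  0.0297] 0.0584 [ 0.2 -0.5 -1.6]
set 78.07 [ 0.5475 -0.3152 -0.0069] 0.0588 [-2.5  1.9  3.7]
[ 0.54635042 -0.31637692] [0.49906909 0.8665622 ] 60.06156921386719 (0.13052918016910553, 0.06271001696586609)
```

```bash
sed -i 's/ctr+z\*.030/ctr+z*.024/' plan.py
cat >> plan.py <<'E'
f=lambda n:(lambda s:print(n,round(s["t"],2),s["position"].round(4),round(s["gripper_width"],4),s["force"].round(1)))(r.sense())
def flip(c,d,k0,sg=-1,phi=45,end=tile,zset=.0105):
    B=bpose(c,d,.01,k0);T=grasp(B,d,sg,phi);re=np.linalg.inv(B)@T;R=T[:3,:3]
    claw.grip(.085);r.move_pose(T[:3,3]-R[:,2]*.09,R);r.move_straight(T[:3,3],.1);f("in")
    claw.grip(.03,80);f("grip")
    for k,h in((0,.05),(.33,.06),(.67,.06),(1,.03)):
        p,R=tool_for(bpose(end,d,.01+h,k0+k),re);r.move_straight(p,.1,R)
    f("turned")
    p,R=tool_for(bpose(end,d,zset,k0+1),re);r.move_straight(p,.04);f("set")
    return p,R
E
python3 - <<'E'
from plan import *
cal,p,d=snap("top");c,b,wh=block(cal,d);b=b*np.sign(b[1]);print(c,b)
p,R=flip(c,b,0);np.save("b.npy",np.r_[b])
for n in("top","scene"):
    cal,im,d=snap(n,n+"12");W=world(cal,d).reshape(-1,3)
    P=W[(W[:,2]>.13)&(W[:,2]<.15)&(np.linalg.norm(W[:,:2]-tile,axis=1)<.05)];print(n,len(P),np.median(P,0) if len(P) else 0)
E
```

```text
[ 0.54597795 -0.31638181] [0.49840586 0.86694383]
in 84.47 [ 0.5604 -0.2919  0.0074] 0.0853 [0.2 0.1 0.6]
grip 84.83 [ 0.5606 -0.2918  0.0079] 0.0582 [2.1 4.2 6.5]
turned 87.55 [ 0.5565 -0.2997  0.1327] 0.0583 [ 0.3  0.6 -1.9]
set 88.44 [ 0.5562 -0.3007  0.1037] 0.0584 [ 0.6  0.4 -1.9]
top 335 [ 0.56099092 -0.31663944  0.14121081]
scene 509 [ 0.55004366 -0.31063255  0.1406553 ]
```

```bash
cat >> plan.py <<'E'
def upright(b):
    y=np.array([-b[1],b[0]])
    for n in("top","scene"):
        cal,im,d=snap(n);W=world(cal,d).reshape(-1,3)
        X=np.c_[(W[:,:2]-tile)@b,(W[:,:2]-tile)@y,W[:,2]]
        t=X[(X[:,2]>.132)&(X[:,2]<.15)&(np.abs(X[:,0])<.05)&(np.abs(X[:,1])<.05)]
        if len(t):print(n,"top",np.percentile(t,[5,50,95],axis=0).round(4).tolist())
        for s in(1,-1):
            k=(np.abs(X[:,0]-s*.014)<.012)&(np.abs(X[:,1])<.027)&(X[:,2]>.02)&(X[:,2]<.13);F=X[k]
            if len(F)>150:
                A=np.c_[F[:,1:],np.ones(len(F))];c=np.linalg.lstsq(A,F[:,0],rcond=None)[0]
                e=np.abs(A@c-F[:,0]);g=e<.004;c=np.linalg.lstsq(A[g],F[g,0],rcond=None)[0]
                print(n,s,len(F),"lean deg",np.degrees(np.arctan(c[1])).round(2),"at",c[2].round(4))
E
python3 - <<'E'
from plan import *
b=np.load("b.npy");upright(b)
P=r.sense()["position"]
for i in range(8):
    P=P-[0,0,.0007];r.move_straight(P,.02)
    if r.sense()["force"][2]>1.5:break
f("contact");upright(b)
E
```

```text
top top [[-0.0111, -0.0382, 0.136], [0.0048, -0.0133, 0.1417], [0.0134, 0.0223, 0.1449]]
top 1 263 lean deg -0.1 at 0.013
scene top [[-0.0166, -0.0369, 0.134], [-0.0004, 0.0009, 0.1409], [0.0159, 0.0406, 0.1474]]
scene 1 923 lean deg 0.25 at 0.0129
contact 89.39 [ 0.5564 -0.3007  0.1025] 0.0581 [-0.5 -1.1  5.4]
top top [[-0.0113, -0.0383, 0.136], [0.0047, -0.0138, 0.1404], [0.0133, 0.0217, 0.1442]]
top 1 264 lean deg -0.13 at 0.0132
scene top [[-0.0196, -0.0371, 0.134], [-0.0015, -0.0, 0.1398], [0.0154, 0.0401, 0.1479]]
scene 1 921 lean deg 0.22 at 0.013
```

Run:
```python
from plan import *
b=np.load("b.npy");s=r.sense();R=s["tcp_rot"];P=s["position"]
claw.grip(.085);f("rel");r.move_straight(P-R[:,2]*.1,.1);upright(b)
B=bpose(tile,b,.01,1);T=grasp(B,b,-1,0)
r.move_pose(np.r_[tile,.27],T[:3,:3]);f("above");upright(b)
```

```text
rel 89.88 [ 0.5562 -0.3006  0.1015] 0.0851 [-0.1 -0.9 -0.1]
top top [[-0.0139, -0.0266, 0.1364], [-0.0006, 0.0002, 0.1401], [0.0119, 0.0283, 0.1431]]
top 1 262 lean deg -0.16 at 0.0124
scene top [[-0.0109, -0.0258, 0.1334], [0.0057, 0.0008, 0.1396], [0.0149, 0.0279, 0.1417]]
scene 1 913 lean deg 0.13 at 0.0125
above 91.84 [ 0.5477 -0.3143  0.2697] 0.0852 [ 0.1  0.  -0.4]
top top [[-0.0138, -0.0273, 0.1366], [-0.0005, 0.0002, 0.1403], [0.012, 0.028, 0.143]]
top 1 269 lean deg -0.1 at 0.0124
scene top [[-0.0109, -0.0263, 0.1342], [0.0048, 0.001, 0.1395], [0.0153, 0.0282, 0.1418]]
scene 1 919 lean deg 0.25 at 0.0122
```

Run:
```python
from plan import *
b=np.load("b.npy")
p,R=flip(tile-.001*b,b,1,zset=.011)
P=r.sense()["position"]
for i in range(8):
    if r.sense()["force"][2]>1.5:break
    P=P-[0,0,.0007];r.move_straight(P,.02)
f("contact");s=r.sense()
claw.grip(.085);r.move_straight(s["position"]-s["tcp_rot"][:,2]*.1,.1)
r.move_pose([.5,0,.25],down(-SC[1]));f("away")
cal,im,d=snap("top");print(block(cal,d),scoop(cal,d));W=world(cal,d).reshape(-1,3)
k=W[(np.linalg.norm(W[:,:2]-tile,axis=1)<.027)];A=np.c_[k[:,:2]-tile,np.ones(len(k))];print("plane",np.linalg.lstsq(A,k[:,2],rcond=None)[0])
bench();
a=cv2.resize(im[195:325,420:530],None,fx=4,fy=4);a2=cv2.resize(im[100:330,110:410],None,fx=1,fy=1)
c2,im2,_=snap("scene");v=cv2.resize(im2[100:500,110:510],(390,390))
o=np.zeros((600,800,3),np.uint8);o[:520,:390]=cv2.resize(a,(390,520));o[:390,400:790]=v;cv2.imwrite("pics/fin.png",o)
```

```text
in 93.99 [ 0.5391 -0.3307  0.1034] 0.0853 [ 0.3 -0.1  0.5]
grip 94.36 [ 0.5393 -0.3309  0.1039] 0.058 [1.1 0.2 6.3]
turned 97.28 [ 0.5344 -0.3392  0.0379] 0.0584 [ 0.2 -0.1 -1.1]
set 98.15 [ 0.5338 -0.3397  0.008 ] 0.0581 [-0.3  0.3 -1.3]
contact 98.65 [ 0.5339 -0.3398  0.0074] 0.0581 [-2.4 -0.2  4.7]
away 101.9 [ 0.5002 -0.0006  0.2495] 0.0849 [-0.5 -0.2  0.2]
(array([ 0.5461145 , -0.31680498]), array([0.50187298, 0.86494133]), (0.1312253326177597, 0.06267859041690826)) (array([0.53945763, 0.29744822]), array([0.99028715, 0.13903723]), (0.10476275533437729, 0.017363250255584717))
plane [-0.00317293  0.00414335  0.0384334 ]
```

View pics/fin.png

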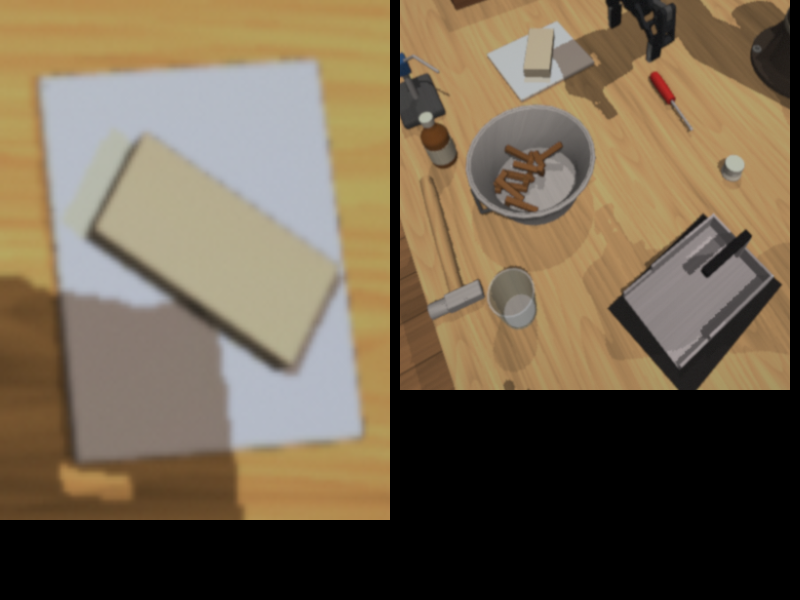

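The final picture shows the block flat on the tile with its plain face up. The offcuts are in the hopper, the empty scoop is level on its mat, and the bench is clear.

```bash
python3 -c "
from plant import *
print(job_done())"
```

```text
the job is handed in; nothing more can be done
None
```

The job is handed in at about 102 s of the 210 s limit: all seven offcuts are in the hopper, the empty scoop is back level on its mat, and the block lies flat on its tile with the clean face up, turned about 64° from how it first lay.

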